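Brake lever check

ROBOT

A 6-joint arm with a two-finger parallel gripper is mounted at the origin on a cart in front of the work surface, level with it; the furniture and walls round the work are solid. World frame = base frame: x ahead of the robot, y to its left, z up, the work surface at z = 0. Lengths are in m, angles in rad, forces in N, time in s.
With the tool pointing down it reaches from about 0.225 to 0.875 m from the base axis. Payload 3.4 kg.
Tool frame: the origin (TCP) lies at the very end of the fingers, on their centre line; the grasp point (between the pads) lies 19 mm behind it; x points along the fingers, y is the direction in which the jaws open and shut, and the axes are right-handed (so a half turn about x gives the same grasp; the last joint's range is limited). The gripper opens to 85 mm and grips with 20 to 120 N. Pads are 22 mm wide; open, the fingers measure 114 mm over their backs; the gripper's body (76 mm by 85 mm) begins 54 mm behind the grasp point. The pads swing forward as they close: fully open they stand 13 mm farther back than shut.
Start: joints at [1.19, 0.276, 1.505, -0, 1.361, -0.121], TCP at [0.148, 0.556, 0.196] pointing down, gripper open.
Joint ranges: [-2.89, 2.89], [-0.75, 2.08], [0.22, 2.7], [-1.18, 4.32], [0.11, 2.71], [-2.7, 2.7]. Speed limits (rad/s): [2.57, 2.57, 3.14, 3.14, 3.14, 3.14].

INTERFACE

Orientations are given as a unit quaternion [w, x, y, z].
In Python, from rig import manip gives the robot as it stands. The module is installed in compiled form; this text tells all that it offers.
- The arm moves only by the tool play_rows, never from a script. Its argument "plan" is a list that holds one entry, the list of rows, each a list of 5 numbers: the closure, from 0 (fully open) to 1 (shut), then the shift along the tool's x, y, z in m, then the turn about the tool's x in degrees. A call has 1 to 12 rows; each row is the pose to reach, as a shift and turn from the pose measured when the call began, along the tool's axes at that moment; what a row does not reach only later rows make up. A row lasts 1/10 s, in which the tool goes at most 50 mm and 8.59 degrees, less where a joint would pass 70% of its speed; a pose out of reach is approached as far as the arm can. A call with a gripper value outside its range is refused whole. The fingers move at their own pace and stop on an object; "grip_force" is the grip in N (left out, the last holds). Time passes only in rows, so rows that repeat a pose let the fingers close. It gives the time, the measured TCP pose, the force and the opening at its end, in the units of the state.
- manip.get_state(): the state, without advancing time (a new reading comes with each control period).
- manip.get_image(name): name is "scene" or "top"; returns (picture, depth): 384x512x3 uint8, red, green, blue; 384x512 float32, m along the optical axis (not along the pixel's ray), 0 where there is no reading.
- manip.camera_params(name): a dict with "intrinsics" (3x3 intrinsics, pixels), "R" (3x3) and "t" (3): a world point X has camera coordinates R X + t. Camera axes: x right, y down, z forward; pixel columns grow to the right and rows downward; lengths in m; the calibration is good to about 2 mm. A picture is of the moment at which its call begins. camera_params takes no time and is no camera call.
- manip.sign_off(): hands the job in, once; it reports no verdict.
The state is a dict: "clock": time; "qpos": joint angles; "qd": joint speeds; "effort": joint torques, N m; "position": TCP position; "ee_rot": TCP orientation; "contact_force": force on the tool from outside, world axes, zero at the start; "moment": the same for the moment, N m; "width": finger opening in m.
Only numpy, scipy, OpenCV 4.12 (cv2) and the standard library are available. Lean on these libraries where they do the work, as an engineer would, in place of code of your own. Each camera call takes 0.05 s, during which the arm holds its last target.

TASK

Two brake levers stand clamped on the bench for checking: with closed fingers against its outer side, push the left lever (as the robot sees it) in towards its grip until it will go no further, let it spring back, then do the same with the right one. One of them stops well short of the grip and is good, the other comes in all the way to the grip: finish by pressing the red button, fully down, on the stand of that bad one only, then let go. Do not grip anything, do not put fingers in behind a lever or push on the grips, and leave the loose things on the bench where they are.

Things in the scene. Friction and masses are not known exactly. Their poses are not given: they have to be found in the camera images.
- stand_a: One of two look-alike fixed lever stands. Base plate 130x250x12 mm, origin at the centre of its underside; x from the lever side to the far side (away from the robot), y along the handlebar, z up. Bar axis at x = 0, 100 mm above the bench; black rubber grip 32 mm thick on it, y = -26 to 109 mm; grey clamp block (50x46 mm, top 119.5 mm high) at y = -90 mm with red button. Lever on the -x side.
- lever_a (a joint): Brake lever hinge of stand_a, rad: 0 = rest, sprung out; grows as pressed towards the grip. Upright axis at x = -34, y = -41 mm of the stand; lever 113 mm long to +y, splayed 0.33 rad from the bar at rest. Of the two look-alike levers one stops at 0.24 (end 19 mm short of the grip: good), the other at 0.425 (end at the grip: bad). Springs back.
- lever_a_pad (a point): Outer face of the aluminium lever of stand_a (side away from the grip), 85 mm from the hinge, mid-height (100 mm above the bench; lever 14 mm high): press here towards +x of the stand. Takes 2 N at first, 3 to 4.5 N further in, then a hard stop; travels about 20 mm (good) or 36 mm (bad).
- reject_a (a joint): Travel of the red reject button of stand_a, m: 0 = up, 0.006 = fully down (5 N); springs back up.
- reject_a_top (a point): Centre of the top of the red reject button (26 mm diameter, in a black housing) of stand_a, on its clamp block; press straight down.
- stand_b: One of two look-alike fixed lever stands. Base plate 130x250x12 mm, origin at the centre of its underside; x from the lever side to the far side (away from the robot), y along the handlebar, z up. Bar axis at x = 0, 100 mm above the bench; black rubber grip 32 mm thick on it, y = -26 to 109 mm; grey clamp block (50x46 mm, top 119.5 mm high) at y = -90 mm with red button. Lever on the -x side.
- lever_b (a joint): Brake lever hinge of stand_b, rad: 0 = rest, sprung out; grows as pressed towards the grip. Upright axis at x = -34, y = -41 mm of the stand; lever 113 mm long to +y, splayed 0.33 rad from the bar at rest. Of the two look-alike levers one stops at 0.24 (end 19 mm short of the grip: good), the other at 0.425 (end at the grip: bad). Springs back.
- lever_b_pad (a point): Outer face of the aluminium lever of stand_b (side away from the grip), 85 mm from the hinge, mid-height (100 mm above the bench; lever 14 mm high): press here towards +x of the stand. Takes 2 N at first, 3 to 4.5 N further in, then a hard stop; travels about 20 mm (good) or 36 mm (bad).
- reject_b (a joint): Travel of the red reject button of stand_b, m: 0 = up, 0.006 = fully down (5 N); springs back up.
- reject_b_top (a point): Centre of the top of the red reject button (26 mm diameter, in a black housing) of stand_b, on its clamp block; press straight down.
- stamp: Hand stamp with turned wooden handle, 26 x 50 x 74 mm, standing between the stands; origin at the centre of its underside. A loose bystander, to be left alone.
- masking: Roll of masking tape lying flat, 92 x 90 x 25 mm, behind the stands; origin at the centre of its underside. A loose bystander, to be left alone.
- black_marker: White marker pen with black cap, 17 x 135 x 16 mm, lying between the stands, at the front; origin at the centre of its underside. A loose bystander, to be left alone.
- cutter: Yellow snap-blade cutter, 23 x 156 x 15 mm, lying behind the left stand; origin at the centre of its underside. A loose bystander, to be left alone.
- tape: Roll of brown tape lying flat, 96 x 95 x 48 mm, at the right front; origin at the centre of its underside. A loose bystander, to be left alone.
- blue_roll: Crinkled dark blue roll, 97 x 20 x 15 mm, lying behind the stands; origin at the centre of its underside. A loose bystander, to be left alone.

How it is judged:
By the outcome, as a careful person would: the job done as asked, in the order asked, and still so for the second after the job is handed in, with the robot touching nothing.
It also fails if it takes over 54 s, if anything falls off the work surface, if the arm or the gripper's body presses on something with over 40 N, if the wrist force passes 120 N, or if a joint passes its speed limit or range.

## Working session

There is one attempt and no reset: what is moved stays moved. The work goes in short steps, Python scripts to look and compute and a tool call to move; the robot and the scene stay as the last step left them, time stands still between calls to the robot, and variables do not carry over. Pictures are saved under pics/ and viewed, and the job is handed in when it is done.

Besides the shell and the picture viewer there is one more tool, called after "Request:" as name([rows], argument=value, ...), one row to a line, values as JSON. play_rows: Moves the arm, as the interface text tells. Its arguments: {"type":"object","properties":{"plan":{"type":"array","items":{"type":"array","items":{"type":"array","items":{"type":"number"}}}},"grip_force":{"type":"number"}},"required":["plan"]}

```bash
mkdir -p pics; python3 - <<'E'
from rig import manip
import cv2,numpy as np
print(manip.get_state())
for n in("scene","top"):
    im,d=manip.get_image(n); cv2.imwrite(f"pics/{n}0.png",im[:,:,::-1]); np.savez(f"{n}0.npz",im=im,d=d)
    p=manip.camera_params(n); print(n,p)
E
```

```text
{'clock': 0.0, 'qpos': array([ 1.19001035e+00,  2.76589440e-01,  1.50616456e+00,  2.14384963e-06,
        1.36068118e+00, -1.20984025e-01]), 'qd': array([-0.00104286,  0.00080691,  0.00015819,  0.00032278,  0.00029241,
        0.00074646]), 'effort': array([-1.05488216e-03, -4.16778445e+01, -2.45796007e+01, -3.16848927e-04,
        1.11560643e-02, -3.74022545e-05]), 'position': array([0.14748135, 0.55514157, 0.19553041]), 'ee_rot': array([ 0.70098645,  0.09096501,  0.70131134, -0.09222672]), 'contact_force': array([ 0.84646676, -0.11650503,  0.20016391]), 'moment': array([0.01378401, 0.00708945, 0.01413111]), 'width': 0.08525918578783119}
scene {'intrinsics': array([[381.50086872,   0.        , 255.42275057],
       [  0.        , 381.50086872, 187.88211396],
       [  0.        ,   0.        ,   1.        ]]), 'R': array([[ 0.48373709, -0.8751429 , -0.01110604],
       [-0.5141279 , -0.27387023, -0.81281462],
       [ 0.70828732,  0.3988985 , -0.58241656]]), 't': array([-0.36121661,  0.35516677,  0.77249204])}
top {'intrinsics': array([[397.26256739,   0.        , 253.55296378],
       [  0.        , 397.26256739, 194.41289243],
       [  0.        ,   0.        ,   1.        ]]), 'R': array([[ 0.01021512, -0.99983644,  0.01492491],
       [-0.98121373, -0.01289825, -0.19249221],
       [ 0.19265323, -0.0126782 , -0.981185  ]]), 't': array([-0.09236654,  0.58436796,  1.41679069])}
```

View pics/scene0.png

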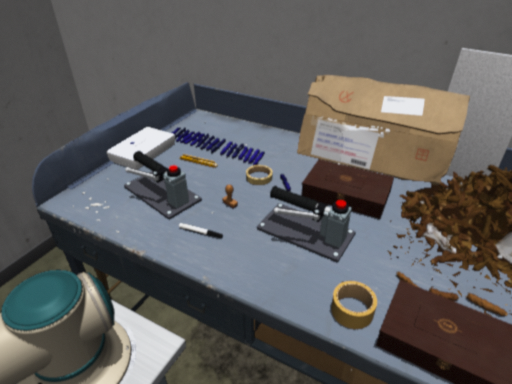

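View pics/top0.png

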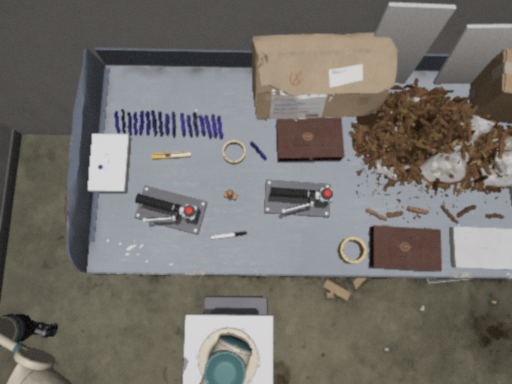

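The scene view shows the left stand near (163,188) and the right one near (307,225). In the top view they are at (172,208) and (298,198), with the red buttons at the right end of each: (189,211) and (327,194). Next I'll measure the buttons, plates and grips.

```bash
cat > h.py <<'E'
import numpy as np,cv2
from rig import manip
def ray(n,uv,z):
    p=manip.camera_params(n);K,R,t=p["intrinsics"],p["R"],p["t"]
    d=R.T@np.linalg.inv(K)@np.array([uv[0],uv[1],1.]);c=-R.T@t
    return c+d*(z-c[2])/d[2]
def cloud(n,d):
    p=manip.camera_params(n);K,R,t=p["intrinsics"],p["R"],p["t"]
    v,u=np.mgrid[:d.shape[0],:d.shape[1]]
    P=np.stack([(u-K[0,2])/K[0,0]*d,(v-K[1,2])/K[1,1]*d,d],-1)
    return (P-t)@R
def tri(uvs):
    A=[];b=[]
    for n,uv in uvs.items():
        p=manip.camera_params(n);M=p["intrinsics"]@np.c_[p["R"],p["t"]]
        for k in(0,1):
            r=uv[k]*M[2]-M[k];r=r/np.linalg.norm(r[:3]);A.append(r[:3]);b.append(-r[3])
    return np.linalg.lstsq(np.array(A),np.array(b),rcond=None)[0]
E
python3 - <<'E'
from h import *
cent={}
for n in("scene","top"):
    f=np.load(n+"0.npz");im,d=f["im"],f["d"];P=cloud(n,d)
    i=im.astype(int)
    m=((i[...,0]>130)&(i[...,1]<70)&(i[...,2]<70)).astype(np.uint8)
    k,l,s,c=cv2.connectedComponentsWithStats(m)
    cs=[]
    for j in range(1,k):
        if s[j,4]>20: print(n,s[j],c[j],ray(n,c[j],.135),np.median(P[l==j],0));cs.append(c[j])
    cent[n]=sorted(cs,key=lambda q:q[0])
for a in (0,1):print("tri",tri({n:cent[n][a] for n in cent}))
# crops
for n,bs in(("top",[(130,180,80,60),(258,172,80,50)]),("scene",[(118,145,90,75),(250,175,110,85)])):
    im=np.load(n+"0.npz")["im"]
    for j,(x,y,w,h) in enumerate(bs):
        cv2.imwrite(f"pics/c_{n}{j}.png",cv2.resize(im[y:y+h,x:x+w,::-1],None,fx=7,fy=7,interpolation=cv2.INTER_CUBIC))
# heights in top
f=np.load("top0.npz");P=cloud("top",f["d"]);
for j,(x,y,w,h) in enumerate([(130,180,80,60),(258,172,80,50)]):
    Q=P[y:y+h,x:x+w];z=Q[...,2]
    m=(z>.107)&(z<.122);print("hi",m.sum(),np.percentile(z,[5,50,95,99]))
    pl=((z>.006)).astype(np.uint8)
    k,l,s,c=cv2.connectedComponentsWithStats(pl);b=1+np.argmax(s[1:,4])
    pts=Q[l==b][:,:2].astype(np.float32);r=cv2.minAreaRect(pts);print("plate rect",r)
E
```

```text
scene [169 166   9   5  29] [172.96551724 167.5862069 ] [0.51511998 0.14614458 0.135     ] [0.50732125 0.13851376 0.14142088]
scene [336 200  10   7  54] [340.72222222 202.83333333] [ 0.5843182  -0.33985818  0.135     ] [ 0.57685352 -0.34173825  0.14089853]Traceback (most recent call last):
  File "<stdin>", line 12, in <module>
IndexError: list index out of range
```

```bash
python3 - <<'E'
import cv2,numpy as np
a=[cv2.imread(f"pics/c_top{j}.png") for j in(0,1)]
cv2.imwrite("pics/ct.png",np.vstack([cv2.resize(a[0],(560,420))[:,:],a[1][:,:560][:180*0+350]])[:770] if 0 else a[0]);
E
```

```text
[ WARN:0@0.024] global loadsave.cpp:275 findDecoder imread_('pics/c_top0.png'): can't open/read file: check file path/integrity
[ WARN:0@0.024] global loadsave.cpp:275 findDecoder imread_('pics/c_top1.png'): can't open/read file: check file path/integrity
Traceback (most recent call last):
cv2.error: OpenCV(4.12.0) /io/opencv/modules/imgcodecs/src/loadsave.cpp:1146: error: (-215:Assertion failed) !_img.empty() in function 'imwrite'
```

```bash
python3 - <<'E'
from h import *
cent={}
for n in("scene","top"):
    f=np.load(n+"0.npz");im,d=f["im"],f["d"];P=cloud(n,d)
    i=im.astype(int)
    m=((i[...,0]>120)&(i[...,0]>1.8*i[...,1])&(i[...,0]>1.8*i[...,2])).astype(np.uint8)
    # only where button could be
    m&=((P[...,2]>.11)&(P[...,2]<.17)&(P[...,0]<.7)&(P[...,1]>-.5)).astype(np.uint8)
    k,l,s,c=cv2.connectedComponentsWithStats(m)
    cs=[]
    for j in range(1,k):
        if s[j,4]>8: print(n,s[j],c[j],ray(n,c[j],.138),np.median(P[l==j],0));cs.append(c[j])
    cent[n]=sorted(cs,key=lambda q:q[0])
for a in (0,1):print("tri",tri({n:cent[n][a] for n in cent}))
for n,bs in(("top",[(130,180,80,60),(258,172,80,50)]),("scene",[(118,145,90,75),(250,175,110,85)])):
    im=np.load(n+"0.npz")["im"]
    for j,(x,y,w,h) in enumerate(bs):
        cv2.imwrite(f"pics/c_{n}{j}.png",cv2.resize(im[y:y+h,x:x+w,::-1],None,fx=7,fy=7,interpolation=cv2.INTER_CUBIC))
f=np.load("top0.npz");P=cloud("top",f["d"]);
for j,(x,y,w,h) in enumerate([(130,180,80,60),(258,172,80,50)]):
    Q=P[y:y+h,x:x+w];z=Q[...,2]
    print("z",np.percentile(z,[5,50,95,99]))
    pl=((z>.006)).astype(np.uint8)
    k,l,s,c=cv2.connectedComponentsWithStats(pl);b=1+np.argmax(s[1:,4])
    pts=Q[l==b][:,:2].astype(np.float32);r=cv2.minAreaRect(pts);print("plate rect",r,s[b])
E
```

```text
scene [169 165   9   6  37] [172.78378378 167.37837838] [0.51223411 0.14396583 0.138     ] [0.50776889 0.13974653 0.14139666]
scene [336 200  10   7  56] [340.76785714 202.92857143] [ 0.58012173 -0.34102348  0.138     ] [ 0.57651871 -0.34173825  0.14079236]
top [324 189   8   8  49] [327.34693878 192.65306122] [ 0.57931449 -0.3440128   0.138     ] [ 0.57795581 -0.34246475  0.14080462]
top [185 207   8   8  49] [188.42857143 210.32653061] [0.51037848 0.14081739 0.138     ] [0.51070662 0.14120299 0.14008004]
tri [0.50965358 0.14080141 0.14049228]
tri [ 0.57837335 -0.34255063  0.14002718]
z [-0.00443725  0.00527528  0.11750895  0.13855218]
plate rect ((0.48365750908851624, 0.12256993353366852), (0.4972538650035858, 0.17074933648109436), 65.05342864990234) [   4    6   73   50 2248]
z [-0.00416334  0.00880406  0.11868934  0.14170754]
plate rect ((0.46784108877182007, -0.2339010387659073), (0.2684358060359955, 0.38780906796455383), 79.58865356445312) [   6    7   70   39 2184]
```

View pics/c_top0.png

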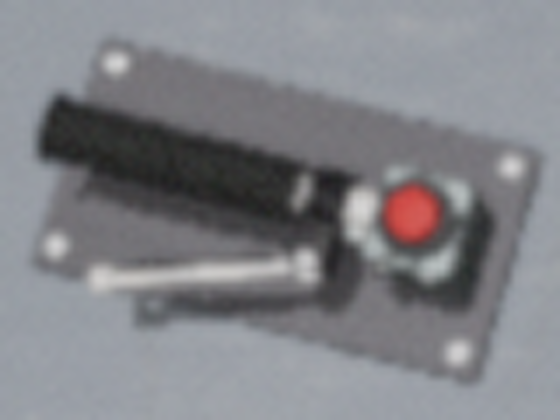

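View pics/c_top1.png

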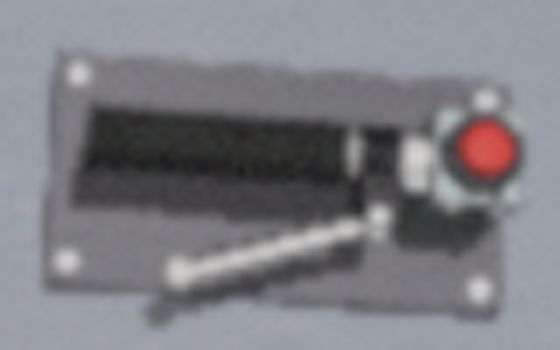

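View pics/c_scene1.png

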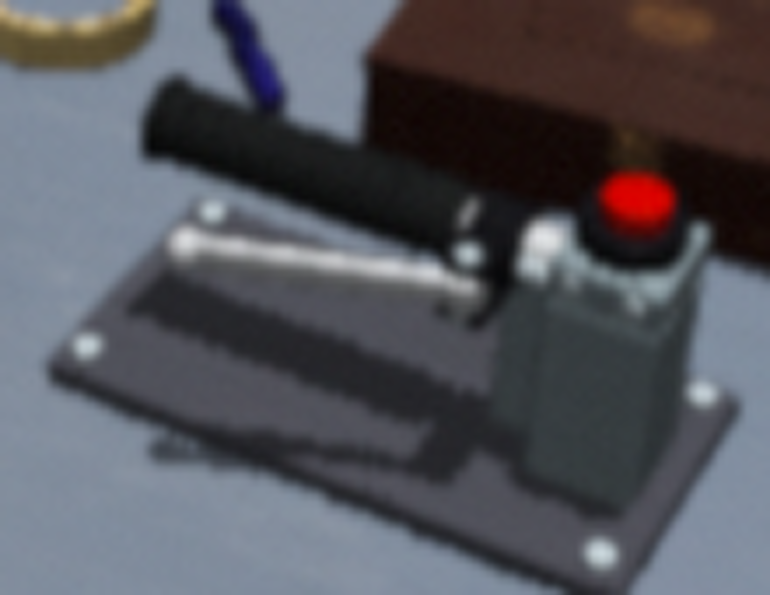

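View pics/c_scene0.png

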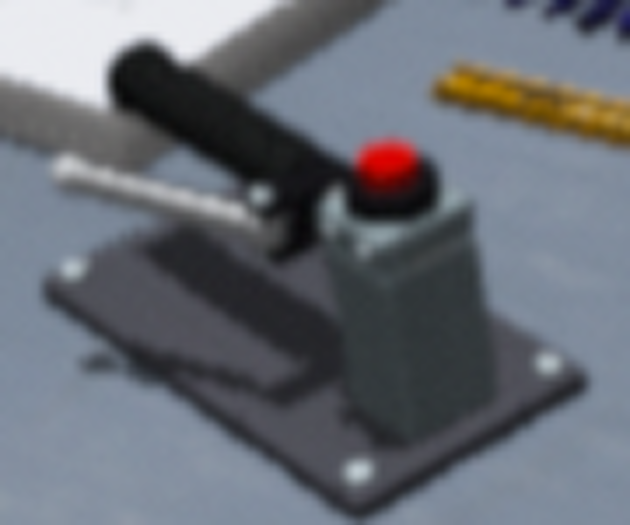

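The crops show the four plate bolts clearly. On the left stand (crop pixels) they are at (115,62), (512,166), (457,352) and (55,246); on the right at (78,72), (487,98), (481,290) and (66,260). I'll use them for the stand poses.

```bash
cat >> h.py <<'E'
def pose(j):
    return STANDS[j]
E
python3 - <<'E'
from h import *
off={0:(130,180),1:(258,172)}
b={0:[(115,62),(512,166),(457,352),(55,246)],1:[(78,72),(487,98),(481,290),(66,260)]}
soff={0:(118,145),1:(250,175)}
sb={0:[None,(548,363),(358,470),(72,268)],1:[(212,212),(703,393),(600,553),(87,346)]}
btn=[[.5097,.1408],[.5784,-.3426]]
for j in(0,1):
    W=[];
    for k,(u,v) in enumerate(b[j]):
        w=ray("top",((u+.5)/7-.5+off[j][0],(v+.5)/7-.5+off[j][1]),.015);W.append(w[:2])
        q=sb[j][k]
        if q: print(k,w[:2].round(4),ray("scene",((q[0]+.5)/7-.5+soff[j][0],(q[1]+.5)/7-.5+soff[j][1]),.015)[:2].round(4))
        else: print(k,w[:2].round(4))
    W=np.array(W);c=W.mean(0)
    yax=(W[0]-W[1])+(W[3]-W[2]);y1=yax/np.linalg.norm(yax)
    xa=(W[0]-W[3])+(W[1]-W[2]);x1=xa/np.linalg.norm(xa)
    print("sizes",[np.linalg.norm(W[a]-W[bb]) for a,bb in((0,1),(2,3),(0,3),(1,2))],"dot",x1@y1)
    ex=x1+np.array([y1[1],-y1[0]]);ex/=np.linalg.norm(ex);ey=np.array([-ex[1],ex[0]])
    th=np.arctan2(ex[1],ex[0]);print("center",c,"yaw deg",np.degrees(th))
    r=np.array(btn[j])-c;print("button in stand",r@ex,r@ey, "expected y -.09")
    h=c-.034*ex-.041*ey
    a=.33; u=-np.sin(a)*ex+np.cos(a)*ey; n=-np.cos(a)*ex-np.sin(a)*ey
    print("hinge",h,"end",h+.113*u,"pad center",h+.085*u,"outer normal",n)
E
```

```text
0 [0.6116 0.3245]
1 [0.5569 0.1065] [0.5566 0.1091]
2 [0.4556 0.1324] [0.4562 0.1356]
3 [0.5101 0.3504] [0.5112 0.3537]
sizes [np.float64(0.2247543867695018), np.float64(0.22470591650842914), np.float64(0.10476153408126238), np.float64(0.10457952603807827)] dot -0.004067864585765746
center [0.53353984 0.22847158] yaw deg -14.187498364473846
button in stand -0.0016247577422694587 -0.09084054450270095 expected y -.09
hinge [0.49052795 0.19705539] end [0.48122937 0.30967216] pad center [0.48353345 0.28176712] outer normal [-0.99660857 -0.08228829]
0 [ 0.6437 -0.1439] [ 0.6426 -0.1428]
1 [ 0.6321 -0.3689] [ 0.6298 -0.3662]
2 [ 0.5255 -0.3629] [ 0.5261 -0.3596]
3 [ 0.5391 -0.1377] [ 0.5389 -0.1365]
sizes [np.float64(0.22529044771910198), np.float64(0.22562948304412347), np.float64(0.10479649709435185), np.float64(0.10681959279679033)] dot -0.0017165307761632873
center [ 0.58511074 -0.25334969] yaw deg -3.254709730206539
button in stand -0.0016327398702559977 -0.08948735174818084 expected y -.09
hinge [ 0.54883781 -0.29235321] end [ 0.5183494  -0.18354394] pad center [ 0.52590405 -0.21050553] outer normal [-0.96291388 -0.26980893]
```

The bolt sizes (225x105 mm) and the buttons (stand y ≈ -90, top 140 mm) both fit the given geometry. Next I'll work out the world-to-tool conversions.

```bash
cat >> h.py <<'E'
from scipy.spatial.transform import Rotation as Ro
EX={0:np.array([np.cos(np.radians(-14.19)),np.sin(np.radians(-14.19)),0]),1:np.array([np.cos(np.radians(-3.25)),np.sin(np.radians(-3.25)),0])}
EY={k:np.array([-v[1],v[0],0]) for k,v in EX.items()}
C={0:np.array([.5338,.2295,0]),1:np.array([.5848,-.2522,0])}
def st():
    s=manip.get_state();q=s["ee_rot"];R=Ro.from_quat([q[1],q[2],q[3],q[0]]).as_matrix();return s,R
def show(j=None,target=None):
    s,R=st();p=s["position"]
    print("t",round(s["clock"],2),"p",p.round(4),"F",s["contact_force"].round(2),"w",round(s["width"],4));print("tool axes cols\n",R.round(3))
    if j is not None:
        d=p-C[j];print("in stand",(d@EX[j]).round(4),(d@EY[j]).round(4),p[2].round(4),"F in stand",(s["contact_force"]@EX[j]).round(2),(s["contact_force"]@EY[j]).round(2))
        print("toolz vs stand x",np.degrees(np.arctan2(np.cross(R[:,2],EX[j])[2],R[:,2]@EX[j])))
        if target is not None:
            t=C[j]+target[0]*EX[j]+target[1]*EY[j]+np.array([0,0,target[2]]);print("world tgt",t,"shift",(R.T@(t-p)).round(4))
E
python3 -c "
from h import *
for j in (0,1):
  a=.33;pad=np.array([-.034,-.041])+.085*np.array([-np.sin(a),np.cos(a)]);print(pad)
show(0,(-.125,.039,.19))"
```

```text
[-0.06154366  0.0394136 ]
[-0.06154366  0.0394136 ]
t 0.1 p [0.1475 0.5552 0.1956] F [-0.24 -0.11 -0.6 ] w 0.0855
tool axes cols
 [[-0.001  0.257  0.966]
 [-0.002  0.966 -0.257]
 [-1.    -0.002 -0.   ]]
in stand -0.4543 0.2211 0.1956 F in stand -0.21 -0.16
toolz vs stand x 0.6956013438330675
world tgt [0.42217437 0.29795231 0.19      ] shift [ 0.0059 -0.178   0.3315]
```

Request:
play_rows([
  [[1, 0, -0.02, 0.04, 0], [1, 0, -0.045, 0.08, 0], [1, 0, -0.07, 0.125, 0], [1, 0, -0.09, 0.17, 0], [1, 0, -0.115, 0.21, 0], [1, 0.003, -0.135, 0.25, 0], [1, 0.006, -0.16, 0.29, 0], [1, 0.006, -0.178, 0.331, -0.7], [1, 0.006, -0.178, 0.331, -0.7], [1, 0.006, -0.178, 0.331, -0.7]],
], grip_force=40)

```text
clock: 1.1
position: [0.4219, 0.2974, 0.1893]
ee_rot: [0.701, 0.088, 0.702, -0.089]
contact_force: [-1.1, -0.4, -0.9]
width: 0.0002
```

```bash
python3 - <<'E'
from h import *
show(0,(-.115,.038,.088))
im,d=manip.get_image("scene");cv2.imwrite("pics/s1.png",cv2.resize(im[100:300,60:320,::-1],None,fx=3,fy=3,interpolation=cv2.INTER_CUBIC))
E
```

```text
t 1.1 p [0.4219 0.2974 0.1893] F [-1.07 -0.43 -0.95] w 0.0002
tool axes cols
 [[-0.002  0.248  0.969]
 [-0.002  0.969 -0.248]
 [-1.    -0.002 -0.002]]
in stand -0.1252 0.0384 0.1893 F in stand -0.93 -0.68
toolz vs stand x 0.15373526242540217
world tgt [0.43162411 0.29453144 0.088     ] shift [ 0.1013 -0.0002  0.0103]
```

View pics/s1.png

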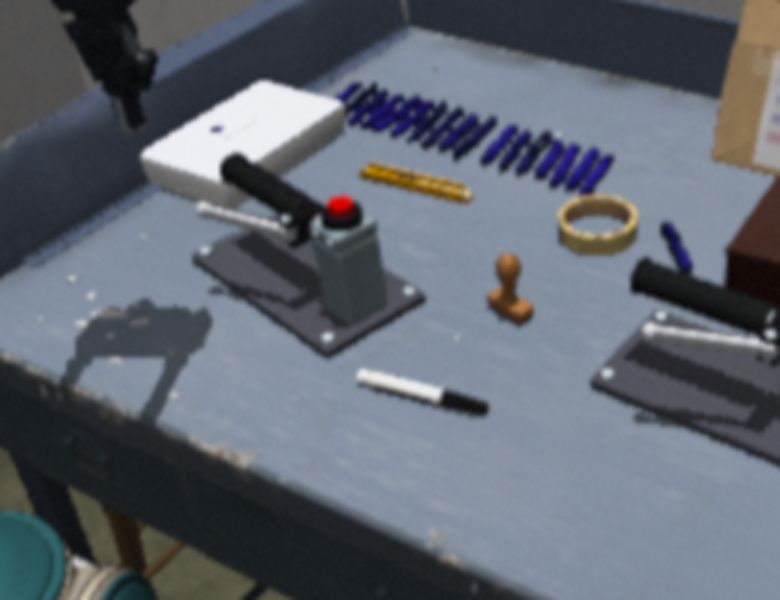

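```bash
python3 - <<'E'
from h import *
for n in("scene","top"):
    im,d=manip.get_image(n);np.savez(n+"1.npz",im=im,d=d)
    p=manip.camera_params(n);x=p["intrinsics"]@(p["R"]@st()[0]["position"]+p["t"]);x=x[:2]/x[2];print(n,x)
    a,b=[int(max(0,v)) for v in(x[0]-60,x[1]-60)]
    c=cv2.resize(im[b:b+120,a:a+120,::-1],None,fx=5,fy=5,interpolation=cv2.INTER_CUBIC)
    cv2.circle(c,(int((x[0]-a)*5),int((x[1]-b)*5)),4,(0,255,0),1)
    cv2.imwrite(f"pics/z_{n}1.png",c)
E
```

```text
scene [106.55473706 153.6127384 ]
top [136.90915197 234.3146156 ]
```

View pics/z_scene1.png

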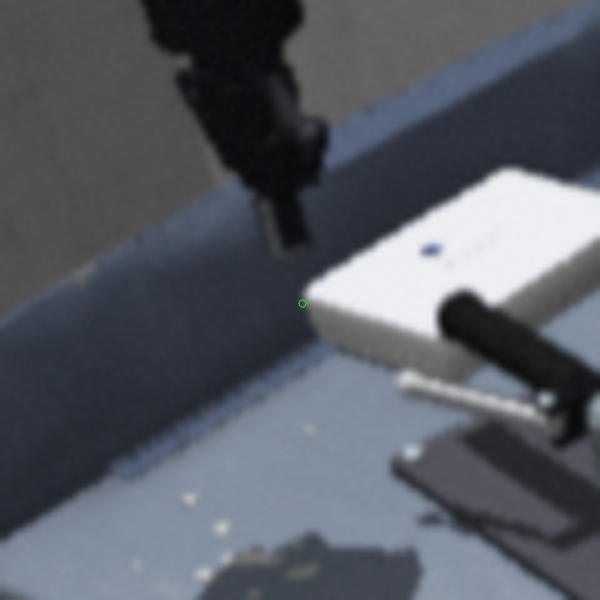

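View pics/z_top1.png

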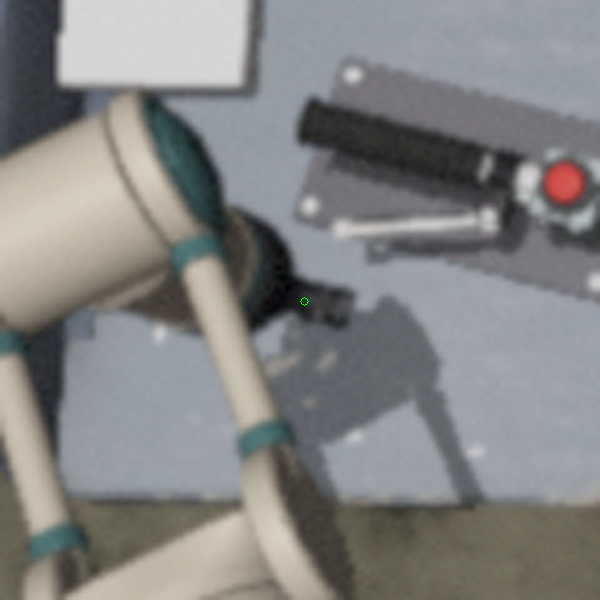

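```bash
python3 - <<'E'
from h import *
f=np.load("scene1.npz");P=cloud("scene",f["d"])
for v in range(120,162,2): print(v,[tuple(P[v,u].round(3)) for u in (100,103,106)])
f=np.load("top1.npz");P=cloud("top",f["d"])
m=(P[...,2]>.12)&(P[...,2]<.6);m[:200]=0;m[:,:100]=0;m[:,160:]=0
Q=P[m]; s=Q[np.argsort(Q[:,2])][:0]
for v in range(226,242,2): print(v,[tuple(P[v,u].round(3)) for u in range(132,150,3)])
E
```

```text
120 [(np.float64(0.399), np.float64(0.259), np.float64(0.311)), (np.float64(0.397), np.float64(0.245), np.float64(0.315)), (np.float64(0.402), np.float64(0.239), np.float64(0.314))]
122 [(np.float64(0.418), np.float64(0.286), np.float64(0.291)), (np.float64(0.396), np.float64(0.246), np.float64(0.31)), (np.float64(0.404), np.float64(0.244), np.float64(0.307))]
124 [(np.float64(0.4), np.float64(0.265), np.float64(0.298)), (np.float64(0.397), np.float64(0.249), np.float64(0.303)), (np.float64(0.409), np.float64(0.253), np.float64(0.297))]
126 [(np.float64(0.402), np.float64(0.269), np.float64(0.291)), (np.float64(0.4), np.float64(0.255), np.float64(0.295)), (np.float64(0.411), np.float64(0.258), np.float64(0.289))]
128 [(np.float64(0.402), np.float64(0.271), np.float64(0.285)), (np.float64(0.403), np.float64(0.261), np.float64(0.286)), (np.float64(0.418), np.float64(0.269), np.float64(0.278))]
130 [(np.float64(0.404), np.float64(0.276), np.float64(0.277)), (np.float64(0.407), np.float64(0.268), np.float64(0.277)), (np.float64(0.418), np.float64(0.271), np.float64(0.271))]
132 [(np.floa
[... 4872 characters left out ...]
(0.423), np.float64(0.368), np.float64(0.004)), (np.float64(0.423), np.float64(0.356), np.float64(0.007)), (np.float64(0.401), np.float64(0.268), np.float64(0.287)), (np.float64(0.398), np.float64(0.25), np.float64(0.321)), (np.float64(0.398), np.float64(0.241), np.float64(0.319)), (np.float64(0.424), np.float64(0.313), np.float64(-0.002))]
240 [(np.float64(0.416), np.float64(0.368), np.float64(0.001)), (np.float64(0.416), np.float64(0.356), np.float64(0.004)), (np.float64(0.416), np.float64(0.345), np.float64(0.004)), (np.float64(0.416), np.float64(0.334), np.float64(0.003)), (np.float64(0.417), np.float64(0.323), np.float64(0.001)), (np.float64(0.416), np.float64(0.31), np.float64(0.008))]
```

The scene depth puts the visible fingertip at about z=0.225, while the reported TCP is at 0.189. They disagree by roughly 36 mm. I'll lower in free space in front of the lever and check again before touching anything.

Request:
play_rows([
  [[1, 0.03, 0, 0, 0], [1, 0.06, 0, 0, 0], [1, 0.09, 0, 0, 0], [1, 0.1, 0, 0, 0], [1, 0.1, 0, 0, 0]],
])

```text
clock: 1.75
position: [0.4185, 0.299, 0.0886]
ee_rot: [0.7, 0.085, 0.703, -0.087]
contact_force: [-0.8, 1.0, 0.4]
width: 0.0
```

```bash
python3 - <<'E'
from h import *
show(0)
for n in("scene","top"):
    im,d=manip.get_image(n);np.savez(n+"2.npz",im=im,d=d)
    p=manip.camera_params(n);s=st()[0]["position"]
    x=p["intrinsics"]@(p["R"]@s+p["t"]);x=x[:2]/x[2];print(n,x)
    a,b=[int(max(0,v)) for v in(x[0]-60,x[1]-60)]
    c=cv2.resize(im[b:b+120,a:a+120,::-1],None,fx=5,fy=5,interpolation=cv2.INTER_CUBIC)
    cv2.circle(c,(int((x[0]-a)*5),int((x[1]-b)*5)),4,(0,255,0),1)
    cv2.imwrite(f"pics/z_{n}2.png",c)
    P=cloud(n,d)
    m=(np.abs(P[...,:2]-s[:2]).max(-1)<.022)&(P[...,2]>.03)&(P[...,2]<.2)
    print(n,m.sum(),np.percentile(P[m][:,2],[0,2,10,50]) if m.any() else None)
E
```

```text
t 1.75 p [0.4185 0.299  0.0886] F [-0.77  1.01  0.37] w 0.0
tool axes cols
 [[-0.005  0.242  0.97 ]
 [-0.003  0.97  -0.242]
 [-1.    -0.004 -0.004]]
in stand -0.1288 0.0391 0.0886 F in stand -0.99 0.79
toolz vs stand x -0.1831462177569414
scene [114.10517413 182.58576907]
scene 171 [0.12424564 0.12509076 0.13300102 0.15734318]
top [144.30923375 236.85959523]
top 1 [0.18107691 0.18107691 0.18107691 0.18107691]
```

View pics/z_scene2.png

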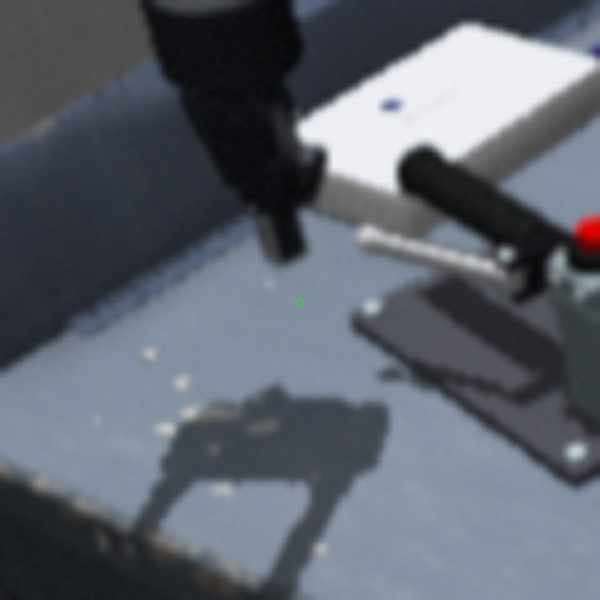

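View pics/z_top2.png

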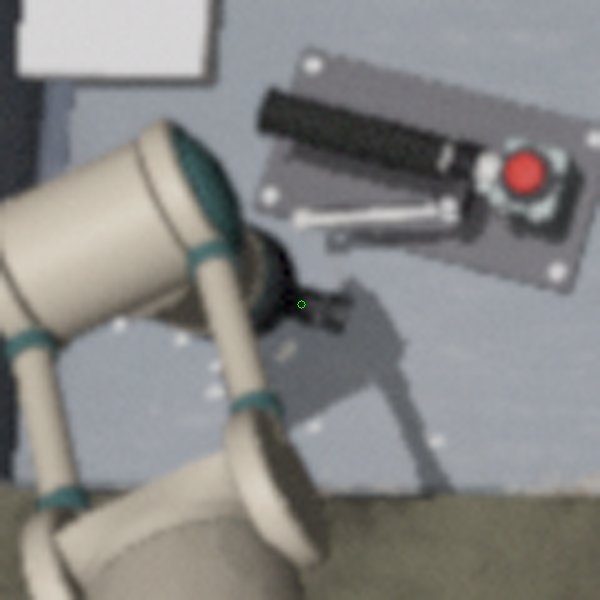

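Both views give the same offset: the visible fingertip is about 36 mm above the reported TCP. At a reported z of about 0.052 the fingers cover the lever (93–107 mm) under either reading, and the body still clears the grip. I'll go there.

Request:
play_rows([
  [[1, 0.02, 0, 0, 0], [1, 0.036, 0, 0.005, 0], [1, 0.036, 0, 0.015, 0], [1, 0.036, 0, 0.025, 0], [1, 0.036, 0, 0.032, 0], [1, 0.036, 0, 0.032, 0], [1, 0.036, 0, 0.032, 0]],
])

```text
clock: 2.55
position: [0.4524, 0.2919, 0.0554]
ee_rot: [0.702, 0.087, 0.702, -0.087]
contact_force: [-0.6, -0.4, -0.6]
width: -0.0
```

```bash
cat >> h.py <<'E'
def look(tag,w=60,fx=5,ns=("scene","top")):
    for n in ns:
        im,d=manip.get_image(n);np.savez(f"{n}{tag}.npz",im=im,d=d)
        p=manip.camera_params(n);s=st()[0]["position"]
        x=p["intrinsics"]@(p["R"]@s+p["t"]);x=x[:2]/x[2]
        a,b=[int(max(0,v)) for v in(x[0]-w,x[1]-w)]
        c=cv2.resize(im[b:b+2*w,a:a+2*w,::-1],None,fx=fx,fy=fx,interpolation=cv2.INTER_CUBIC)
        cv2.circle(c,(int((x[0]-a)*fx),int((x[1]-b)*fx)),4,(0,255,0),1)
        cv2.imwrite(f"pics/z_{n}{tag}.png",c)
        P=cloud(n,d)
        m=(np.abs(P[...,:2]-s[:2]).max(-1)<.022)&(P[...,2]>.03)&(P[...,2]<.2)
        print(n,m.sum(),np.percentile(P[m][:,2],[0,2,10,50]) if m.any() else None)
E
python3 - <<'E'
from h import *
show(0);look("3")
E
```

```text
t 2.55 p [0.4524 0.2919 0.0554] F [-0.62 -0.38 -0.61] w -0.0
tool axes cols
 [[ 0.001  0.243  0.97 ]
 [ 0.     0.97  -0.243]
 [-1.     0.     0.001]]
in stand -0.0942 0.0405 0.0554 F in stand -0.51 -0.52
toolz vs stand x -0.10263444675431854
scene 253 [0.08911488 0.09227003 0.10424492 0.15507956]
top 3 [0.09820324 0.09980238 0.10619894 0.13818171]
```

View pics/z_scene3.png

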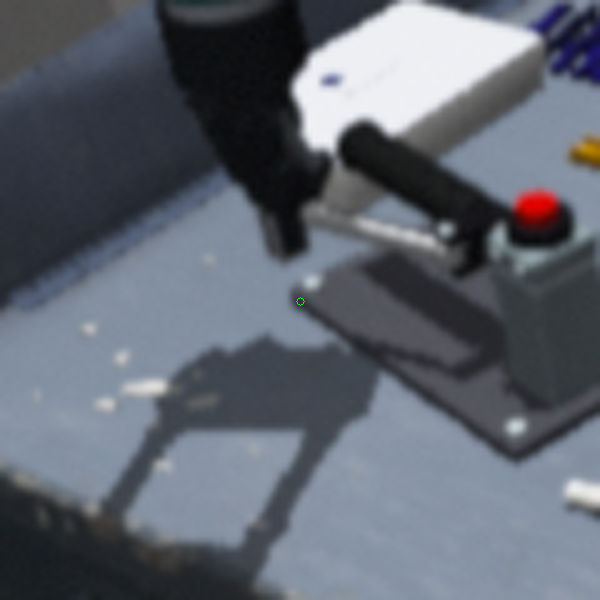

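View pics/z_top3.png

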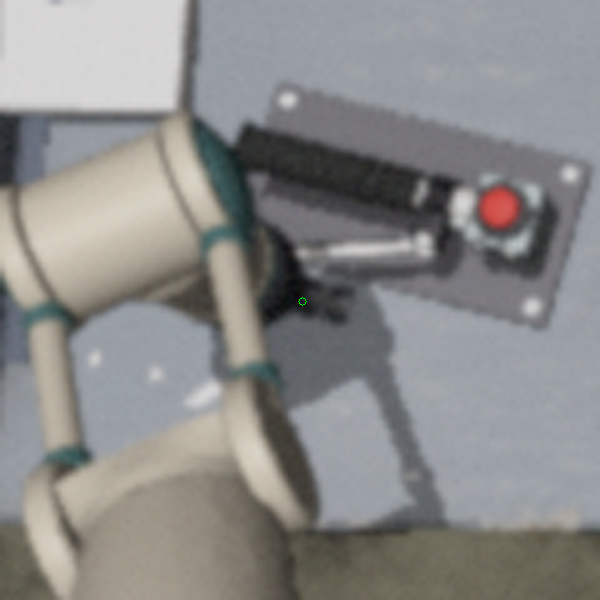

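The fingertip sits just in front of the lever, at a visible z of about 0.09. I'll start pushing.

Request:
play_rows([
  [[1, 0.002, 0, 0.005, 0], [1, 0.002, 0, 0.01, 0], [1, 0.002, 0, 0.015, 0], [1, 0.002, 0, 0.02, 0], [1, 0.002, 0, 0.02, 0]],
])

```text
clock: 3.15
position: [0.4711, 0.287, 0.0528]
ee_rot: [0.701, 0.087, 0.702, -0.087]
contact_force: [-2.7, 0.9, 0.6]
width: 0.0004
```

```bash
python3 - <<'E'
from h import *
show(0)
E
```

```text
t 3.15 p [0.4711 0.287  0.0528] F [-2.68  0.87  0.55] w 0.0004
tool axes cols
 [[-0.001  0.243  0.97 ]
 [-0.     0.97  -0.243]
 [-1.    -0.    -0.001]]
in stand -0.0748 0.0404 0.0528 F in stand -2.81 0.19
toolz vs stand x -0.09994114346567635
```

Contact, about 2.8 N. I'll keep pushing in small steps.

Request:
play_rows([
  [[1, 0, 0, 0.004, 0], [1, 0, 0, 0.008, 0], [1, 0, 0, 0.011, 0], [1, 0, 0, 0.011, 0]],
])

```text
clock: 3.55
position: [0.4822, 0.2845, 0.0527]
ee_rot: [0.701, 0.087, 0.702, -0.087]
contact_force: [-1.8, 2.7, 0.5]
width: 0.0
```

Request:
play_rows([
  [[1, 0, 0, 0.003, 0], [1, 0, 0, 0.006, 0], [1, 0, 0, 0.006, 0]],
])

```text
clock: 3.85
position: [0.4886, 0.2833, 0.0527]
ee_rot: [0.702, 0.087, 0.702, -0.087]
contact_force: [-2.6, 3.0, -0.4]
width: 0.0001
```

```bash
python3 - <<'E'
from h import *
show(0)
E
```

```text
t 3.85 p [0.4886 0.2833 0.0527] F [-2.62  3.03 -0.4 ] w 0.0001
tool axes cols
 [[-0.     0.244  0.97 ]
 [ 0.001  0.97  -0.244]
 [-1.     0.001 -0.001]]
in stand -0.057 0.041 0.0527 F in stand -3.28 2.29
toolz vs stand x -0.06706509258713995
```

Request:
play_rows([
  [[1, 0, 0, 0.002, 0], [1, 0, 0, 0.004, 0], [1, 0, 0, 0.004, 0]],
])

```text
clock: 4.15
position: [0.4928, 0.2824, 0.0528]
ee_rot: [0.702, 0.087, 0.702, -0.087]
contact_force: [-4.2, 3.3, 1.3]
width: -0.0002
```

```bash
python3 - <<'E'
from h import *
show(0);look("4",50,6)
E
```

```text
t 4.15 p [0.4928 0.2824 0.0528] F [-4.18  3.31  1.26] w -0.0002
tool axes cols
 [[-0.     0.244  0.97 ]
 [ 0.001  0.97  -0.244]
 [-1.     0.001 -0.   ]]
in stand -0.0527 0.0412 0.0528 F in stand -4.87 2.18
toolz vs stand x -0.05876333104769443
scene 283 [0.08652671 0.09202287 0.10146612 0.14917266]
top 8 [0.09376653 0.09501323 0.10000002 0.10785125]
```

View pics/z_scene4.png

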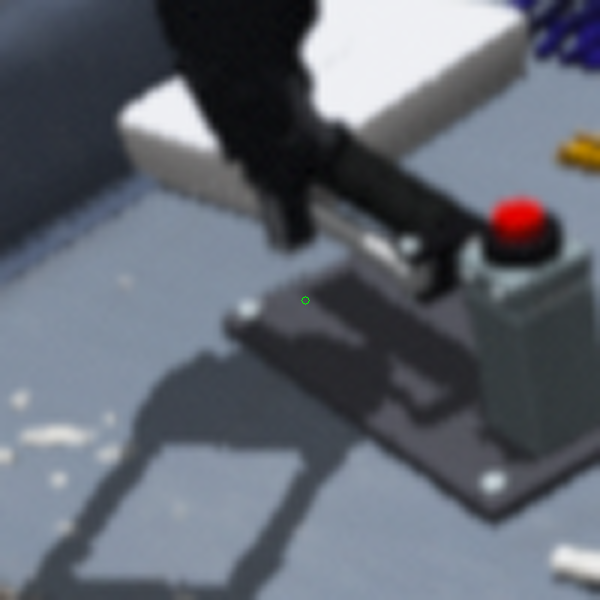

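View pics/z_top4.png

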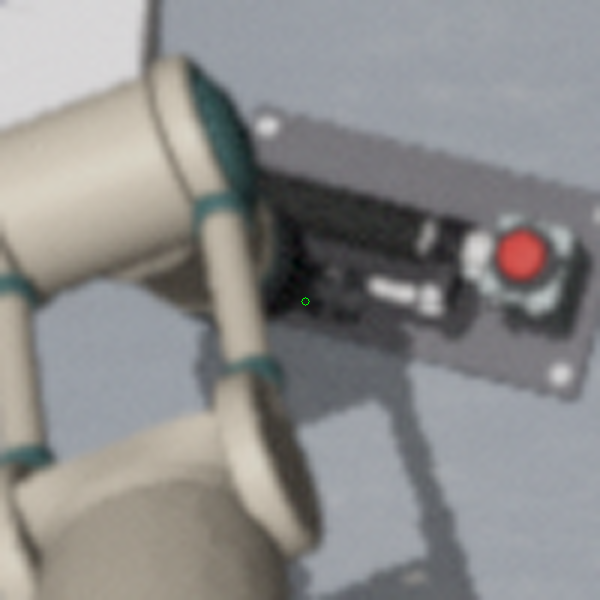

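Request:
play_rows([
  [[1, 0, 0, 0.002, 0], [1, 0, 0, 0.004, 0], [1, 0, 0, 0.004, 0]],
])

```text
clock: 4.55
position: [0.4964, 0.2815, 0.0528]
ee_rot: [0.701, 0.087, 0.702, -0.087]
contact_force: [-3.7, 4.8, 0.4]
width: 0.0
```

Request:
play_rows([
  [[1, 0, 0, 0.002, 0], [1, 0, 0, 0.004, 0], [1, 0, 0, 0.004, 0]],
])

```text
clock: 4.85
position: [0.5, 0.2807, 0.0528]
ee_rot: [0.701, 0.088, 0.702, -0.087]
contact_force: [-4.1, 3.4, 0.9]
width: 0.0001
```

```bash
python3 - <<'E'
from h import *
show(0)
E
```

```text
t 4.85 p [0.5    0.2807 0.0528] F [-4.06  3.37  0.89] w 0.0001
tool axes cols
 [[-0.001  0.245  0.97 ]
 [ 0.001  0.97  -0.245]
 [-1.     0.001 -0.001]]
in stand -0.0453 0.0413 0.0528 F in stand -4.76 2.27
toolz vs stand x -0.030193744213092313
```

Request:
play_rows([
  [[1, 0, 0, 0.002, 0], [1, 0, 0, 0.004, 0], [1, 0, 0, 0.004, 0]],
])

```text
clock: 5.15
position: [0.5023, 0.28, 0.0527]
ee_rot: [0.7, 0.088, 0.703, -0.087]
contact_force: [-4.9, 4.5, 1.6]
width: -0.0
```

Request:
play_rows([
  [[1, 0, 0, 0.0015, 0], [1, 0, 0, 0.003, 0], [1, 0, 0, 0.003, 0]],
])

```text
clock: 5.45
position: [0.5022, 0.2801, 0.0527]
ee_rot: [0.698, 0.088, 0.705, -0.087]
contact_force: [-8.2, 6.5, 2.7]
width: 0.0003
```

```bash
python3 - <<'E'
from h import *
show(0)
E
```

```text
t 5.45 p [0.5022 0.2801 0.0527] F [-8.23  6.49  2.7 ] w 0.0003
tool axes cols
 [[-0.01   0.246  0.969]
 [ 0.003  0.969 -0.246]
 [-1.     0.001 -0.01 ]]
in stand -0.043 0.0413 0.0527 F in stand -9.57 4.27
toolz vs stand x 0.06318951213601218
```

Hard stop: the position stays at about 0.502 while the force doubled. I'll give one more small squeeze, take a picture, then back off.

Request:
play_rows([
  [[1, 0, 0, 0.003, 0], [1, 0, 0, 0.003, 0], [1, 0, 0, 0.003, 0]],
])

```text
clock: 5.75
position: [0.5019, 0.2801, 0.0528]
ee_rot: [0.696, 0.089, 0.707, -0.087]
contact_force: [-9.2, 6.4, 3.3]
width: -0.0001
```

```bash
python3 - <<'E'
from h import *
show(0);look("5",50,6)
E
```

```text
t 5.75 p [0.5019 0.2801 0.0528] F [-9.23  6.42  3.34] w -0.0001
tool axes cols
 [[-0.015  0.247  0.969]
 [ 0.004  0.969 -0.247]
 [-1.     0.    -0.016]]
in stand -0.0433 0.0412 0.0528 F in stand -10.52 3.96
toolz vs stand x 0.10881645892040569
scene 275 [0.08819926 0.09168566 0.10229982 0.15288815]
top 7 [0.09879074 0.09914526 0.10056332 0.11346842]
```

View pics/z_scene5.png

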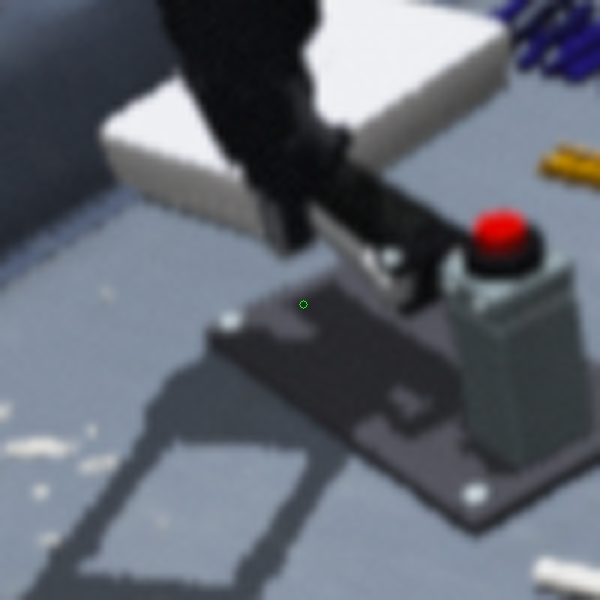

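The finger stopped at stand x = -43 mm. The geometry predicts about -44 mm for a lever at 0.425 rad, and the picture shows the lever lying along the grip. So the left lever looks bad. I'll release it and check that it springs back.

Request:
play_rows([
  [[1, 0, 0, -0.01, 0], [1, 0, 0, -0.02, 0], [1, 0, 0, -0.035, 0], [1, 0, 0, -0.055, 0], [1, 0, 0, -0.08, 0], [1, -0.03, 0, -0.09, 0], [1, -0.07, 0, -0.09, 0], [1, -0.11, 0, -0.09, 0], [1, -0.14, 0, -0.09, 0], [1, -0.15, 0, -0.09, 0]],
])

```text
clock: 6.85
position: [0.4186, 0.303, 0.2081]
ee_rot: [0.699, 0.09, 0.704, -0.085]
contact_force: [0.4, 0.6, 1.1]
width: 0.0001
```

```bash
python3 - <<'E'
from h import *
look("6",100,3);show(1,(-.13,.041,.2))
E
```

```text
scene 0 None
top 0 None
t 6.95 p [0.4176 0.3024 0.2057] F [-0.66  0.54 -0.6 ] w 0.0
tool axes cols
 [[-0.011  0.246  0.969]
 [ 0.006  0.969 -0.246]
 [-1.     0.003 -0.012]]
in stand -0.1984 0.5442 0.2057 F in stand -0.69 0.5
toolz vs stand x 11.016267116657795
world tgt [ 0.45733349 -0.20389588  0.2       ] shift [ 0.0021 -0.4809  0.1633]
```

View pics/z_scene6.png

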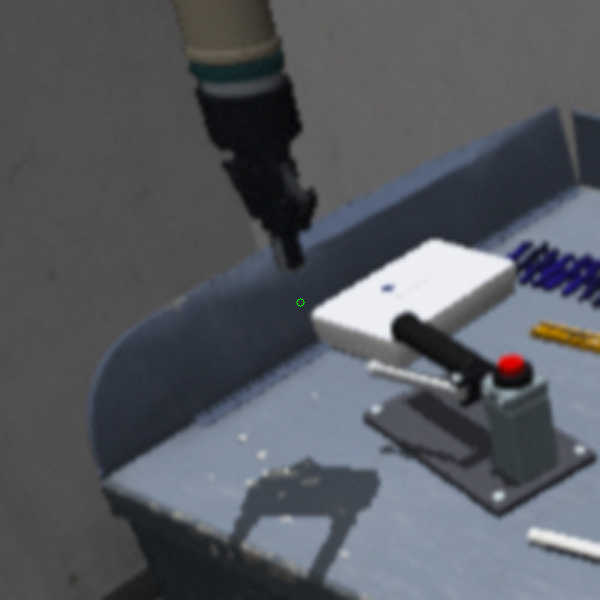

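The lever is back at rest. On to the right stand.

Request:
play_rows([
  [[1, 0, -0.03, 0.01, -1], [1, 0, -0.07, 0.025, -2], [1, 0, -0.115, 0.04, -3], [1, 0, -0.16, 0.055, -4], [1, 0, -0.205, 0.07, -5], [1, 0, -0.25, 0.085, -6], [1, 0, -0.295, 0.1, -7], [1, 0, -0.34, 0.115, -8], [1, 0, -0.385, 0.13, -9], [1, 0, -0.43, 0.145, -10], [1, 0.002, -0.47, 0.16, -11], [1, 0.002, -0.481, 0.163, -11]],
])

```text
clock: 8.15
position: [0.4563, -0.2077, 0.1974]
ee_rot: [0.702, 0.023, 0.712, -0.02]
contact_force: [-0.4, 0.8, 0.1]
width: -0.0002
```

Request:
play_rows([
  [[1, 0, 0, 0, 0], [1, 0, 0, 0, 0]],
])

```text
clock: 8.35
position: [0.4552, -0.2065, 0.1957]
ee_rot: [0.701, 0.025, 0.713, -0.019]
contact_force: [0.6, -0.5, -0.2]
width: -0.0001
```

```bash
python3 - <<'E'
from h import *
show(1,(-.12,.041,.053))
E
```

```text
t 8.35 p [ 0.4552 -0.2065  0.1957] F [ 0.56 -0.5  -0.24] w -0.0001
tool axes cols
 [[-0.017  0.061  0.998]
 [ 0.008  0.998 -0.061]
 [-1.     0.007 -0.017]]
in stand -0.132 0.0383 0.1957 F in stand 0.58 -0.46
toolz vs stand x 0.26442844847057373
world tgt [ 0.4673174  -0.20446281  0.053     ] shift [0.1425 0.0017 0.0145]
```

Request:
play_rows([
  [[1, 0.03, 0, 0, 0], [1, 0.06, 0, 0, 0], [1, 0.09, 0, 0, 0], [1, 0.12, 0, 0, 0], [1, 0.142, 0, 0.005, 0], [1, 0.142, 0.002, 0.015, 0], [1, 0.142, 0.002, 0.025, 0], [1, 0.142, 0.002, 0.035, 0], [1, 0.142, 0.002, 0.039, 0], [1, 0.142, 0.002, 0.039, 0]],
])

```text
clock: 9.35
position: [0.4934, -0.206, 0.054]
ee_rot: [0.701, 0.024, 0.712, -0.019]
contact_force: [0.4, 0.1, -0.3]
width: -0.0002
```

```bash
python3 - <<'E'
from h import *
show(1);look("7",60,5)
E
```

```text
t 9.35 p [ 0.4934 -0.206   0.054 ] F [ 0.44  0.09 -0.26] w -0.0002
tool axes cols
 [[-0.015  0.061  0.998]
 [ 0.007  0.998 -0.061]
 [-1.     0.006 -0.015]]
in stand -0.0939 0.0409 0.054 F in stand 0.44 0.11
toolz vs stand x 0.22415948653215445
scene 485 [0.09080129 0.09621478 0.10757234 0.15564036]
top 0 None
```

View pics/z_scene7.png

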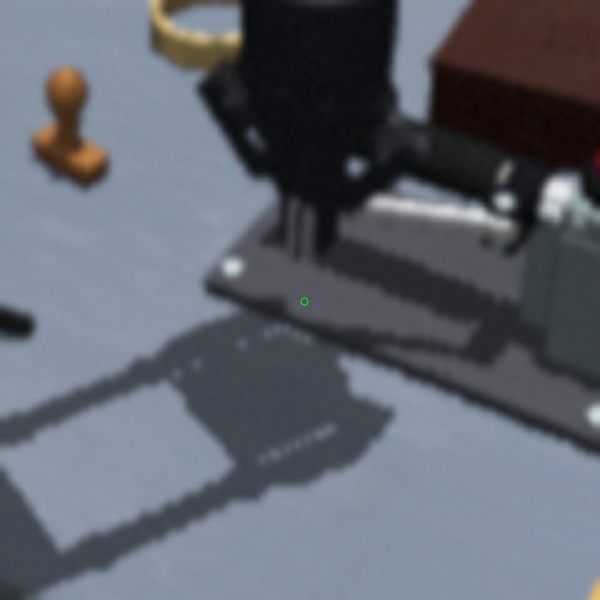

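View pics/z_top7.png

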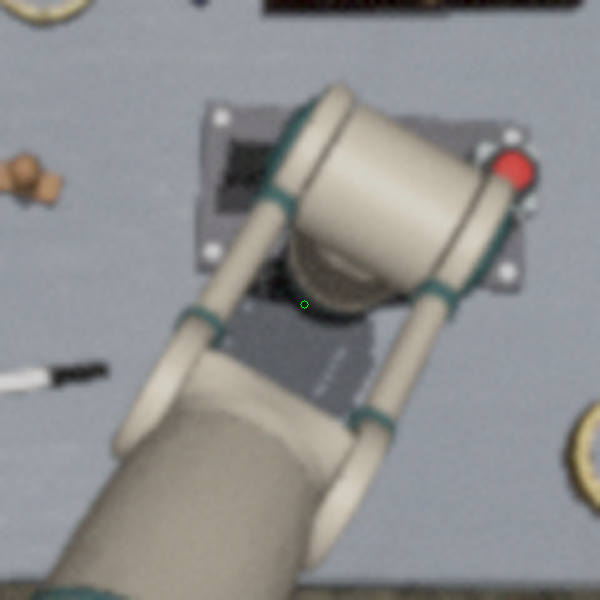

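Request:
play_rows([
  [[1, 0.005, 0, 0.005, 0], [1, 0.005, 0, 0.01, 0], [1, 0.005, 0, 0.015, 0], [1, 0.005, 0, 0.02, 0], [1, 0.005, 0, 0.02, 0]],
])

```text
clock: 9.95
position: [0.5116, -0.2067, 0.0478]
ee_rot: [0.7, 0.024, 0.713, -0.019]
contact_force: [-1.4, 0.1, 0.1]
width: -0.0002
```

Request:
play_rows([
  [[1, 0, 0, 0.004, 0], [1, 0, 0, 0.008, 0], [1, 0, 0, 0.01, 0], [1, 0, 0, 0.01, 0]],
])

```text
clock: 10.35
position: [0.5216, -0.2069, 0.0474]
ee_rot: [0.7, 0.025, 0.713, -0.018]
contact_force: [-2.1, 2.3, -0.7]
width: -0.0003
```

```bash
python3 - <<'E'
from h import *
show(1)
E
```

```text
t 10.35 p [ 0.5216 -0.2069  0.0474] F [-2.13  2.31 -0.73] w -0.0003
tool axes cols
 [[-0.019  0.061  0.998]
 [ 0.009  0.998 -0.061]
 [-1.     0.008 -0.019]]
in stand -0.0657 0.0417 0.0474 F in stand -2.26 2.19
toolz vs stand x 0.22506322026500386
```

Request:
play_rows([
  [[1, 0, 0, 0.002, 0], [1, 0, 0, 0.004, 0], [1, 0, 0, 0.004, 0]],
])

```text
clock: 10.65
position: [0.5257, -0.207, 0.0473]
ee_rot: [0.7, 0.025, 0.713, -0.018]
contact_force: [-2.9, 2.8, 0.9]
width: 0.0001
```

Request:
play_rows([
  [[1, 0, 0, 0.002, 0], [1, 0, 0, 0.004, 0], [1, 0, 0, 0.004, 0]],
])

```text
clock: 10.95
position: [0.5287, -0.2069, 0.0472]
ee_rot: [0.699, 0.025, 0.714, -0.018]
contact_force: [-5.0, 2.4, 2.6]
width: -0.0004
```

Request:
play_rows([
  [[1, 0, 0, 0.002, 0], [1, 0, 0, 0.004, 0], [1, 0, 0, 0.004, 0]],
])

```text
clock: 11.25
position: [0.5286, -0.2068, 0.0471]
ee_rot: [0.696, 0.025, 0.717, -0.017]
contact_force: [-11.8, 0.8, 6.3]
width: -0.0004
```

```bash
python3 - <<'E'
from h import *
show(1)
E
```

```text
t 11.25 p [ 0.5286 -0.2068  0.0471] F [-11.8    0.83   6.33] w -0.0004
tool axes cols
 [[-0.029  0.059  0.998]
 [ 0.011  0.998 -0.059]
 [-1.     0.009 -0.03 ]]
in stand -0.0587 0.0421 0.0471 F in stand -11.83 0.16
toolz vs stand x 0.13555938369626902
```

The right lever stopped at stand x = -58.7 mm, against a predicted -59 mm for 0.24 rad. It's good and the left one is bad. I'll release it, lift, and check that it springs back.

Request:
play_rows([
  [[1, 0, 0, -0.01, 0], [1, 0, 0, -0.02, 0], [1, 0, 0, -0.035, 0], [1, 0, 0, -0.055, 0], [1, 0, 0, -0.075, 0], [1, -0.03, 0, -0.085, 0], [1, -0.07, 0, -0.085, 0], [1, -0.11, 0, -0.085, 0], [1, -0.15, 0, -0.085, 0], [1, -0.165, 0, -0.085, 0]],
])

```text
clock: 12.25
position: [0.4521, -0.2056, 0.2195]
ee_rot: [0.7, 0.023, 0.713, -0.019]
contact_force: [0.4, -0.0, 0.2]
width: 0.0002
```

```bash
python3 - <<'E'
from h import *
look("8",80,4)
im=np.load("scene8.npz")["im"];cv2.imwrite("pics/r8.png",cv2.resize(im[150:270,230:370,::-1],None,fx=5,fy=5,interpolation=cv2.INTER_CUBIC))
show(0)
s,R=st();print((R.T@(np.array([.5097,.1415,.215])-s["position"])).round(4))
E
```

```text
scene 0 None
top 0 None
t 12.35 p [ 0.4515 -0.2053  0.2179] F [ 0.52 -0.21 -0.36] w 0.0002
tool axes cols
 [[-0.02   0.06   0.998]
 [ 0.006  0.998 -0.059]
 [-1.     0.005 -0.02 ]]
in stand 0.0268 -0.4417 0.2179 F in stand 0.56 -0.07
toolz vs stand x -10.782094993035434
[0.0039 0.3496 0.0375]
```

View pics/r8.png

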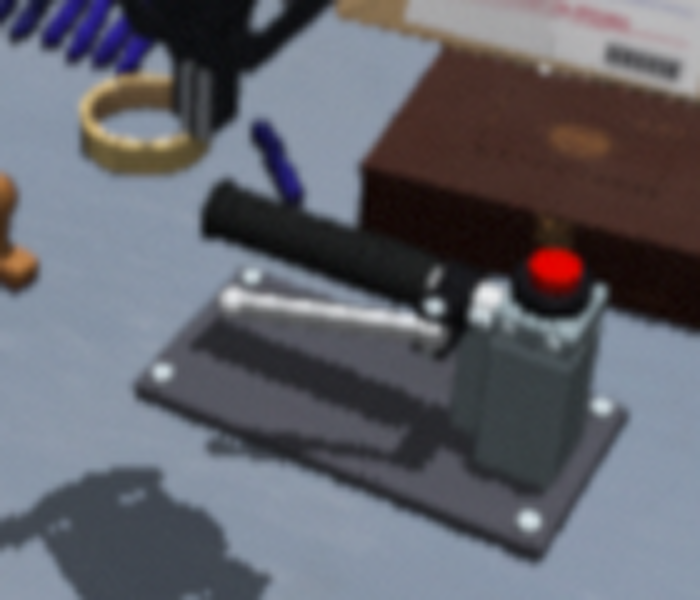

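The right lever is back at rest and its button untouched. I'll move above the left stand's button.

Request:
play_rows([
  [[1, 0, 0.03, 0.003, 0], [1, 0, 0.07, 0.007, 0], [1, 0, 0.115, 0.012, 0], [1, 0, 0.16, 0.017, 0], [1, 0, 0.205, 0.022, 0], [1, 0, 0.25, 0.027, 0], [1, 0, 0.295, 0.032, 0], [1, 0, 0.33, 0.036, 0], [1, 0.004, 0.3495, 0.0375, 0], [1, 0.004, 0.3495, 0.0375, 0], [1, 0.004, 0.3495, 0.0375, 0]],
])

```text
clock: 13.45
position: [0.5092, 0.1412, 0.2136]
ee_rot: [0.699, 0.022, 0.714, -0.019]
contact_force: [0.4, 0.0, -0.2]
width: 0.0001
```

```bash
python3 - <<'E'
from h import *
look("9",60,5)
s,R=st();print(s["position"],(R.T@(np.array([.5097,.1415,.155])-s["position"])).round(4));show(0)
E
```

```text
scene 457 [0.03027956 0.03403488 0.04347791 0.10047694]
top 103 [0.03699494 0.04348395 0.07961264 0.12907877]
[0.50946747 0.14034512 0.21435029] [0.0593 0.0009 0.0014]
t 13.55 p [0.5095 0.1403 0.2144] F [-0.85  0.12  0.53] w 0.0001
tool axes cols
 [[-0.021  0.06   0.998]
 [ 0.005  0.998 -0.06 ]
 [-1.     0.004 -0.021]]
in stand -0.0017 -0.0924 0.2144 F in stand -0.85 -0.1
toolz vs stand x -10.730049484581041
```

View pics/z_scene9.png

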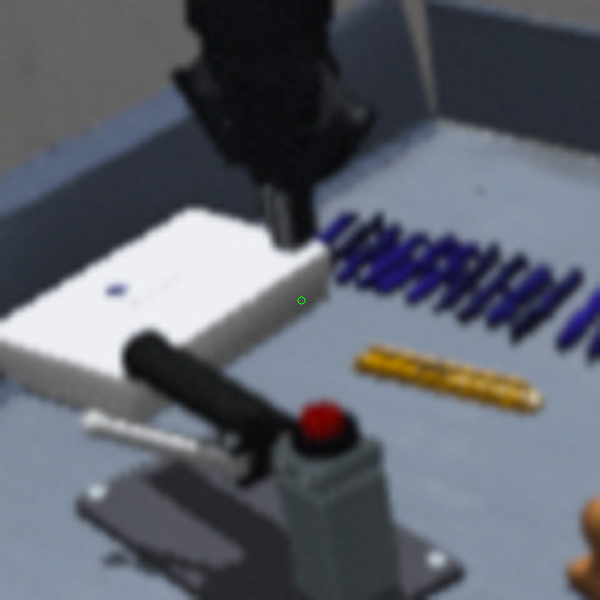

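View pics/z_top9.png

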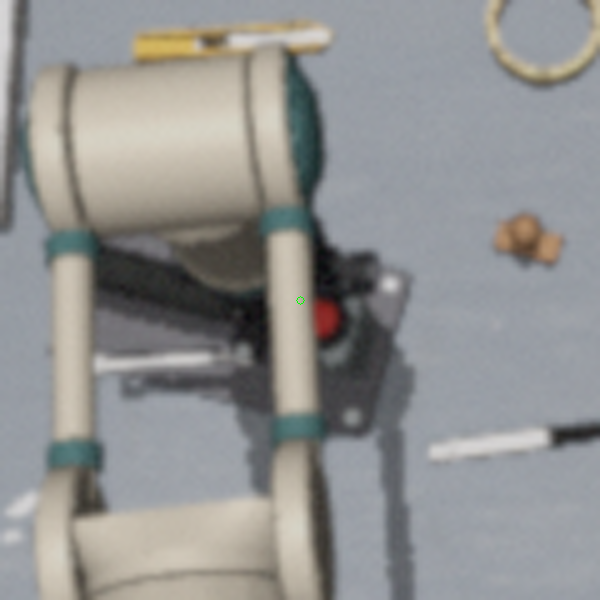

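The fingertip (scene crop (290,245)) is straight above the left red button at (322,422). I'll descend, then go step by step on force.

Request:
play_rows([
  [[1, 0.02, 0.001, 0.001, 0], [1, 0.04, 0.001, 0.001, 0], [1, 0.06, 0.001, 0.001, 0], [1, 0.06, 0.001, 0.001, 0]],
])

```text
clock: 13.95
position: [0.5071, 0.14, 0.152]
ee_rot: [0.697, 0.023, 0.716, -0.021]
contact_force: [-0.2, 0.7, 0.3]
width: 0.0002
```

Request:
play_rows([
  [[1, 0.007, 0, 0, 0], [1, 0.014, 0, 0, 0], [1, 0.021, 0, 0, 0], [1, 0.028, 0, 0, 0], [1, 0.035, 0, 0, 0], [1, 0.035, 0, 0, 0]],
])

```text
clock: 14.55
position: [0.5054, 0.1401, 0.1159]
ee_rot: [0.697, 0.023, 0.717, -0.021]
contact_force: [0.5, 0.1, -0.1]
width: -0.0002
```

```bash
python3 - <<'E'
from h import *
look("10",50,6,("scene",))
s,R=st();print(s["position"],s["contact_force"],(R.T@(np.array([.5097,.1415,.1])-s["position"])).round(4))
E
```

```text
scene 687 [0.030005   0.03341357 0.04711264 0.10817392]
[0.50581356 0.14017187 0.11643457] [0.46312689 0.59237372 0.07200576] [0.0163 0.0015 0.0042]
```

View pics/z_scene10.png

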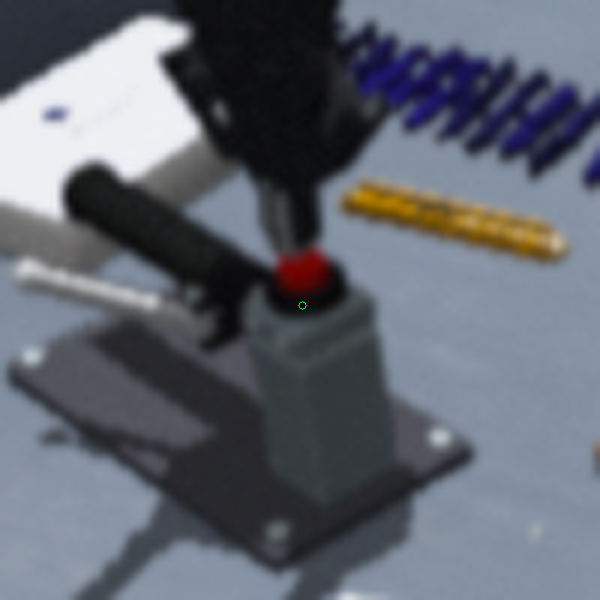

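This confirms it: the real tip is about 12 mm above the button, with no contact yet. I'll correct sideways by 3 mm and press.

Request:
play_rows([
  [[1, 0.002, 0.001, 0.003, 0], [1, 0.005, 0.001, 0.003, 0], [1, 0.008, 0.001, 0.003, 0], [1, 0.01, 0.001, 0.003, 0], [1, 0.012, 0.001, 0.003, 0], [1, 0.012, 0.001, 0.003, 0]],
])

```text
clock: 15.2
position: [0.5086, 0.141, 0.1045]
ee_rot: [0.697, 0.023, 0.716, -0.021]
contact_force: [0.1, 0.5, 3.2]
width: 0.0002
```

Request:
play_rows([
  [[1, 0.002, 0, 0, 0], [1, 0.004, 0, 0, 0], [1, 0.004, 0, 0, 0]],
])

```text
clock: 15.5
position: [0.5087, 0.1411, 0.1008]
ee_rot: [0.697, 0.023, 0.716, -0.021]
contact_force: [-1.2, -0.6, 4.2]
width: -0.0
```

```bash
python3 - <<'E'
from h import *
show(0)
E
```

```text
t 15.5 p [0.5087 0.1411 0.1008] F [-1.2  -0.57  4.16] w -0.0
tool axes cols
 [[-0.026  0.062  0.998]
 [ 0.004  0.998 -0.062]
 [-1.     0.003 -0.027]]
in stand -0.0027 -0.0919 0.1008 F in stand -1.03 -0.85
toolz vs stand x -10.627240740458712
```

Contact at about z 0.105. Continuing to the hard stop.

Request:
play_rows([
  [[1, 0.002, 0, 0, 0], [1, 0.003, 0, 0, 0], [1, 0.003, 0, 0, 0]],
])

```text
clock: 15.8
position: [0.5088, 0.1411, 0.1005]
ee_rot: [0.698, 0.023, 0.715, -0.021]
contact_force: [-5.4, -0.3, 17.6]
width: -0.0004
```

Request:
play_rows([
  [[1, 0.002, 0, 0, 0], [1, 0.003, 0, 0, 0], [1, 0.003, 0, 0, 0]],
])

```text
clock: 16.1
position: [0.5089, 0.1411, 0.1004]
ee_rot: [0.699, 0.023, 0.715, -0.02]
contact_force: [-5.3, -2.1, 19.5]
width: -0.0002
```

```bash
python3 - <<'E'
from h import *
look("11",30,10,("scene",))
E
```

```text
scene 621 [0.03039146 0.03383774 0.04904254 0.11823074]
```

View pics/z_scene11.png

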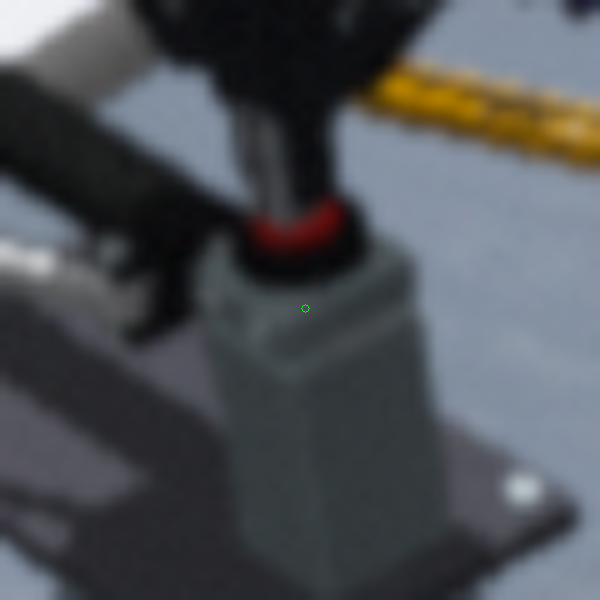

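It stops hard at 0.1005 with 19.5 N. I'll check the travel by comparing the red patch's front edge against the unpressed picture.

```bash
python3 - <<'E'
from h import *
for t in("0","10","11"):
    im=np.load(f"scene{t}.npz")["im"].astype(float)
    r=np.clip(im[...,0]-.5*(im[...,1]+im[...,2]),0,None)
    print(t)
    for v in range(162,177): print(v,r[v,166:181].astype(int))
p=manip.camera_params("scene")
for z in(.140,.134):
    x=p["intrinsics"]@(p["R"]@np.array([.5097,.141,z])+p["t"]);print(z,x[:2]/x[2])
E
```

```text
0
162 [0 0 0 0 0 0 0 0 0 0 0 0 0 0 0]
163 [0 0 0 0 0 0 0 0 0 0 0 0 0 0 0]
164 [ 0  0  0  0  0  2 13 23 22 10  0  0  0  0  0]
165 [  0   0   0   6  47  77  97 111 109  91  57   5   0   0   0]
166 [  0   0   0  59 124 160 179 186 184 172 129  45   0   0   0]
167 [  0   0  21 110 178 209 215 217 216 208 168  80   5   0   0]
168 [  0   0  32 121 180 205 212 209 206 189 156  83  13   0   0]
169 [  0   0  29  92 137 171 181 176 164 140 112  61  13   0   0]
170 [  0   0  15  52  91 118 125 124 109  88  67  38   8   0   0]
171 [ 0  0  3 27 58 77 82 81 69 54 40 17  2  0  0]
172 [ 0  0  0  9 26 37 41 40 34 23 15  4  0  0  0]
173 [ 0  0  0  1  6  9 10  9  7  3  1  1  0  0  0]
174 [0 0 0 0 0 0 1 1 0 0 0 0 0 0 0]
175 [0 0 0 0 0 0 0 0 0 0 0 0 0 0 0]
176 [0 0 0 0 0 0 0 0 0 0 0 0 0 0 0]
10
162 [0 0 0 0 0 0 0 0 0 0 0 0 0 0 0]
163 [0 0 0 0 0 0 0 0 0 0 0 0 0 0 0]
164 [0 0 0 0 0 0 0 1 6 2 0 0 0 0 0]
165 [ 0  0  0  3  4  2  8 22 37 38 14  0  0  0  0]
166 [ 0  0  0 23 35 31 40 60 79 79 50  8  0  0  0]
167 [  0   0   0  44  76  74  81  96 106 104  81  34   0   0   0]
168 [  0   0   7  61 100 104 107 110 11
[... 419 characters left out ...]
0 0 0 0 0 0 0 0 0 0 0 0]
163 [0 0 0 0 0 0 0 0 0 0 0 0 0 0 0]
164 [0 0 0 0 0 0 0 0 0 0 0 0 0 0 0]
165 [0 0 0 0 0 0 0 0 0 0 0 0 0 0 0]
166 [0 0 0 0 0 0 0 0 0 0 0 0 0 0 0]
167 [ 0  0  0  0  0  0  0  0  0  2 13  7  0  0  0]
168 [ 0  0  0  0  0  0  0  0  4 19 42 44  8  0  0]
169 [ 0  0  2 14 18  8  2 10 23 47 69 62 22  0  0]
170 [ 0  1 11 35 50 38 27 39 58 70 73 52 17  0  0]
171 [ 0  0  7 33 60 62 54 62 72 65 51 28  4  0  0]
172 [ 0  0  2 16 36 45 46 47 46 33 23  7  0  0  0]
173 [ 0  0  0  4 10 12 15 16 14  7  1  2  0  0  0]
174 [0 0 0 0 0 0 0 1 0 0 0 0 0 0 0]
175 [0 0 0 0 0 0 0 0 0 0 0 0 0 0 0]
176 [0 0 0 0 0 0 0 0 0 0 0 0 0 0 0]
0.14 [172.93872357 167.47023213]
0.134 [173.22086821 169.20797983]
```

The red rim's right extreme dropped about 1.5–2 px, from row 168 to 169.5; 6 mm corresponds to 1.75 px. Next is the release, slowly at first, reading force against height.

Request:
play_rows([
  [[1, -0.003, 0, 0, 0], [1, -0.003, 0, 0, 0]],
])

```text
clock: 16.35
position: [0.5091, 0.1411, 0.1042]
ee_rot: [0.699, 0.023, 0.714, -0.02]
contact_force: [-0.3, -0.5, 2.5]
width: 0.0001
```

Request:
play_rows([
  [[1, -0.002, 0, 0, 0], [1, -0.002, 0, 0, 0]],
])

```text
clock: 16.55
position: [0.5092, 0.1411, 0.1061]
ee_rot: [0.699, 0.023, 0.714, -0.02]
contact_force: [-0.5, -0.3, 2.5]
width: -0.0
```

Request:
play_rows([
  [[1, -0.002, 0, 0, 0], [1, -0.002, 0, 0, 0]],
])

```text
clock: 16.75
position: [0.5092, 0.1411, 0.1077]
ee_rot: [0.699, 0.023, 0.715, -0.02]
contact_force: [-0.1, -0.2, 0.4]
width: -0.0
```

Request:
play_rows([
  [[1, -0.002, 0, 0, 0], [1, -0.002, 0, 0, 0]],
])

```text
clock: 16.95
position: [0.5092, 0.1411, 0.1096]
ee_rot: [0.699, 0.023, 0.715, -0.02]
contact_force: [-0.5, 0.1, -0.1]
width: 0.0003
```

Contact ended between 0.106 and 0.108, so the travel was about 6–7 mm: fully down. I'll lift clear and do a last look.

Request:
play_rows([
  [[1, -0.03, 0, 0, 0], [1, -0.07, 0, 0, 0], [1, -0.11, 0, 0, 0], [1, -0.12, 0, 0, 0], [1, -0.12, 0, 0, 0], [1, -0.12, 0, 0, 0]],
])

```text
clock: 17.55
position: [0.5111, 0.1404, 0.2283]
ee_rot: [0.698, 0.023, 0.715, -0.021]
contact_force: [-0.2, 0.3, 0.3]
width: 0.0002
```

```bash
python3 - <<'E'
from h import *
im,d=manip.get_image("scene");cv2.imwrite("pics/end.png",cv2.resize(im[110:370,80:400,::-1],None,fx=2.3,fy=2.3,interpolation=cv2.INTER_CUBIC))
show()
E
```

```text
t 17.6 p [0.5107 0.1403 0.2278] F [-0.11  0.33 -0.47] w -0.0005
tool axes cols
 [[-0.026  0.062  0.998]
 [ 0.004  0.998 -0.062]
 [-1.     0.003 -0.026]]
```

View pics/end.png

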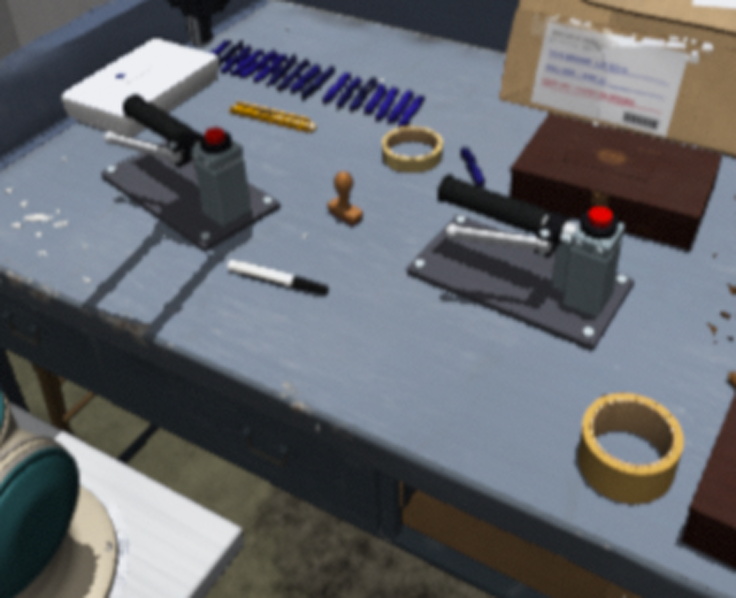

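Both levers are out at rest, both buttons are up, and the loose items haven't moved. The gripper is clear at the top left, so I'm handing in.

```bash
python3 -c "
from rig import manip
print(manip.sign_off())"
```

```text
the job is handed in; nothing more can be done
None
```

The job is done and handed in at 17.6 s. The left lever is the bad one, so I pressed the reject button on the left stand only.

- **Left lever:** with closed fingers it went in until a hard stop at stand x = -43 mm. I predicted -44 mm for 0.425 rad, so it comes in all the way to the grip. It sprang back.
- **Right lever:** it stopped hard at stand x = -58.7 mm, against a predicted -59 mm for 0.24 rad. It is good, and it sprang back.
- **Reject button (left stand):** I pressed it to a hard stop at 19.5 N and let go. Force against height on release gave about 6–7 mm of travel, so it went fully down.
- **Last checks:** the final picture shows both levers at rest, both buttons up and the loose things in view unmoved. Wrist force is about zero and the gripper is clear.

**Disagreement:** the reported TCP did not match the cameras. The real closed fingertip sat about 33–36 mm above it, both in the scene camera's depth and when touching the button. I set the working heights from the camera and confirmed them by contact. The tool also tilted about 1–2° from the pushing, which had no visible effect.

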